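Drain the water-filter cassette over a funnel

ROBOT

A 7-joint arm with a two-finger parallel gripper is mounted at the origin on the work surface. World frame = base frame: x ahead of the robot, y to its left, z up, the work surface at z = 0. Lengths are in mm, angles in rad, forces in N, time in s.
With the tool pointing down it reaches from about 400 to 875 mm from the base axis. Payload 19.3 kg.
Tool frame: the origin (TCP) lies at the very end of the fingers, on their centre line; the grasp point (between the pads) lies 19 mm behind it (grip_point_offset is the z of the grasp point in the tool frame, in mm); z points along the fingers, x is the direction in which the jaws open and shut, and the axes are right-handed (so a half turn about z gives the same grasp; the last joint's range is limited). The gripper opens to 85 mm and grips with 20 to 120 N. Pads are 22 mm wide; open, the fingers measure 114 mm over their backs; the gripper's body (76 mm by 85 mm) begins 54 mm behind the grasp point. The pads swing forward as they close: fully open they stand 13 mm farther back than shut.
Start: joints at [1.127, 0.521, -0.036, 1.599, 0.021, 1.021, -0.113], TCP at [228.194, -581.843, 200.291] pointing down, gripper open.
Joint ranges: [-2.91, 2.91], [-0.3, 2.13], [-1.5, 1.42], [0.17, 2.43], [-1.26, 4.41], [0.16, 1.93], [-2.52, 2.52]. Speed limits (rad/s): [1.89, 1.89, 2.39, 2.39, 3.01, 3.01, 3.01].

INTERFACE

Orientations are given as a 3x3 rotation matrix whose columns are the frame's x, y, z axes.
In Python, from workcell import movep, movel, goto_joints, open_gripper, clamp, wait, inverse_kinematics, read_state, camera, PlanningError, finish_job, grip_point_offset gives the robot as it stands. Calls block until the motion is done:
- movep(position, orientation): joint-space move of the TCP to a pose.
- movel(position, frame=None, max_speed=150, guard=None): straight line of the TCP; frame=None keeps the orientation; max_speed is the mean speed in mm/s. With guard (N) it stops when the force on the tool has changed by that much, and returns True; else False.
- goto_joints(angles): joint-space move.
- open_gripper() and clamp(): open the fingers fully, or close them until they stop; the grip force is fixed at half the most.
- wait(seconds).
- inverse_kinematics(position, orientation): joint angles nearest the present ones, or None.
- read_state(): the state.
- camera(name): name is "scene" or "top" or "wrist"; returns a dict with "image" (480x640x3 uint8, blue, green, red), "range_z" (480x640 float32, mm along the optical axis (not along the pixel's ray), 0 where there is no reading), "fx", "fy", "cx", "cy" (pixels), "cam_to_world" (4x4, takes a point from camera to world coordinates). Camera axes: x right, y up, looking along -z (the intrinsics and any distortion apply to the point x, -y, -z); pixel columns grow to the right and rows downward; lengths in mm; the calibration is good to about 2 mm. A picture is of the moment at which its call begins.
A pose or a line that the arm cannot do raises PlanningError and nothing moves.
- finish_job(): hands the job in, once; it reports no verdict.
The state is a dict: "time": time; "qpos": joint angles; "qvel": joint speeds; "joint_efforts": joint torques, N m; "eef_pos": TCP position; "tool_rot": TCP orientation; "ft_force": force on the tool from outside, world axes, zero at the start; "torque": the same for the moment, N m; "finger_gap": finger opening in mm.
Only numpy, scipy, OpenCV 4.12 (cv2) and the standard library are available. Lean on these libraries where they do the work, as an engineer would, in place of code of your own. Each camera call takes 0.05 s, during which the arm holds its last target. There are 200 camera calls.

TASK

First set the steel funnel down into the neck of the open glass flask, fully seated and upright, and let go of it. Then take hold of the filter cassette in its dock by the two opposed side catches, pinch them fully together while it is still seated, draw it straight up out of the dock, and carry it over to the funnel. Finish while still holding it upright by the pinched catches, level and steady just above the middle of the funnel's mouth, touching nothing but the gripper; leave the flask standing and do not disturb the other things.

Things in the scene. Friction and masses are not known exactly. Their poses are not given: they have to be found in the camera images.
- funnel_grip (a point): Loose steel funnel, 70 g, 90 mm tall, standing in a wooden stand at the start. This point: centre of its upright round collar (outer diameter 64 mm, 23 mm high; the open mouth is 11.5 mm above the point); z up its axis. Below, a 45 degree cone, then a stem tapering from 20 to 16 mm diameter, its tip 78.5 mm below the point. Grip across the collar from above, any yaw.
- flask_mouth (a point): Centre of the rim of the open conical glass flask (loose, about 0.35 kg, body 84 mm diameter, 95 mm tall). The neck's bore is about 26 mm and the flask takes the whole stem. Fully seated, the funnel's cone rests on the rim and point funnel_grip is about 31 mm above this point, on the same axis.
- flask: The same flask; its origin is the centre of its underside, z up.
- stand: Round wooden funnel stand, fixed, 52 mm diameter, 52 mm tall; origin at the centre of its underside. The funnel's stem stands in its bore: lift it straight up 50 mm to clear. The places of stand, flask and dock are swapped from run to run.
- dock: White water-filter dock, fixed, a block 130 mm (x) by 110 mm (y) by 75 mm high, origin at the centre of its underside, z up, turned up to 0.4 rad. An upright slot in its middle holds the cassette; the teeth of the cassette's catches hook under a lip inside the slot.
- cassette_grip (a point): Loose filter cassette, about 0.24 kg, upright white box 56 (x) by 30 (y) by 114 mm. This point: on its axis, mid-way between the finger pads of its two catches, 98 mm above its underside; z up. Pads at +y and -y: ribbed grey tabs 26 mm wide, 32 mm high, 55 mm apart over the outer faces released, 42 mm pinched. Grip from above, closing along y. Dock top is 29 mm below at the start.
- cassette_foot (a point): Centre of the cassette's underside, 98 mm below point cassette_grip; 6 mm above the cabinet top while seated. It is clear of the dock after 70 mm of straight upward travel.
- catch_a (a joint): Travel of the catch at the cassette's +y side: 0 released (sprung out, hooked in the dock), 0.0065 m pinched fully in; its tooth is free beyond 0.0045 m. The spring takes 2.4 N to start, about 6.3 N fully in, and pushes it back out when let go.
- catch_b (a joint): The same for the catch on the cassette's -y side.
- tin_a: Bystander: small round metal tin, 41 mm diameter, 38 mm tall, standing among the task's things. Origin at the centre of its underside.
- tin_b: Bystander: a second such tin.
- mugs: Bystander: three nested blue plastic mugs, 82 mm diameter, 129 mm tall together, standing on the steel tray at the back right. Origin at the centre of the underside.
- pan: Bystander: small aluminium milk pan, 124 mm diameter, 65 mm tall, with a black handle pointing to the far left, at the back. Origin at the centre of its underside.
- jar: Bystander: closed screw-top glass jar with a white cap, 72 mm diameter, 110 mm tall, at the back left; it is not the flask. Origin at the centre of its underside.
There are look-alikes about, which are no part of the job. Leave any orange look-alike of the flask alone.

How it is judged:
By the outcome, as a careful person would: the job done as asked, in the order asked, and still so for the second after the job is handed in, while the arm keeps its last pose, push and grip.
It also fails if it takes over 64 s, if anything falls off the work surface, if the arm or the gripper's body presses on something with over 40 N, if the wrist force passes 120 N, or if a joint passes its speed limit or range.

## Working session

There is one attempt and no reset: what is moved stays moved. The work goes in short steps, each a Python script; the robot and the scene stay as the last script left them, time stands still between calls to the robot, and variables do not carry over. Pictures are saved under pics/ and viewed, about 8 in all and at most 12, crops included, and the job is handed in when it is done.

```bash
ls; mkdir -p pics; cat > h.py <<'E'
import numpy as np, cv2
from workcell import *
def cloud(c):
    z=c["range_z"]; v,u=np.mgrid[0:480,0:640]
    P=np.stack([(u-c["cx"])/c["fx"]*z,-(v-c["cy"])/c["fy"]*z,-z,np.ones_like(z)],-1)
    W=(P@np.array(c["cam_to_world"]).T)[...,:3]; W[z<=0]=np.nan
    return W
def ray(c,u,v,h):
    M=np.array(c["cam_to_world"]); d=M[:3,:3]@np.array([(u-c["cx"])/c["fx"],-(v-c["cy"])/c["fy"],-1]); o=M[:3,3]
    return o+d*(h-o[2])/d[2]
E
python3 - <<'E'
from h import *
for n in ("scene","top"):
    c=camera(n); cv2.imwrite(f"pics/{n}0.png",c["image"]); np.savez(n+"0.npz",**c)
    print(n,{k:c[k] for k in c if k not in("image","range_z")})
print(read_state(), grip_point_offset)
E
```

```text
pics
scene {'fx': 578.5515129111266, 'fy': 578.5515129111266, 'cx': 309.36756459260005, 'cy': 243.33687126757786, 'cam_to_world': array([[-7.08529475e-01, -4.98099374e-01,  4.99882983e-01,
         1.19394739e+03],
       [ 7.05658776e-01, -5.05743424e-01,  4.96255258e-01,
         5.92336759e+02],
       [ 5.62809830e-03,  7.04358291e-01,  7.09822317e-01,
         9.61927769e+02],
       [ 0.00000000e+00,  0.00000000e+00,  0.00000000e+00,
         1.00000000e+00]])}
top {'fx': 537.0424899193135, 'fy': 537.0424899193135, 'cx': 312.1372307475247, 'cy': 247.56525620814082, 'cam_to_world': array([[-1.56248180e-05,  9.86651306e-01, -1.62847169e-01,
         3.85773547e+02],
       [-9.99958475e-01,  1.46861470e-03,  8.99392227e-03,
         2.01957514e+01],
       [ 9.11302490e-03,  1.62840547e-01,  9.86610313e-01,
         1.21268163e+03],
       [ 0.00000000e+00,  0.00000000e+00,  0.00000000e+00,
         1.00000000e+00]])}
{'time': 0.1, 'qpos': array([ 1.12679692,  0.52192306, -0.03632665,  1.59991436,  0.02123016,
        1.02112403, -0.1128167 ]), 'qvel': array([-0.00039665, -0.00127249,  0.00047162, -0.0018735 ,  0.00077222,
       -0.00141289, -0.00023481]), 'joint_efforts': array([ 3.13783989e-03, -9.28478193e+01,  1.98362432e+00, -3.70527577e+01,
        1.80801755e-02,  5.43896327e-03,  1.18362923e-04]), 'eef_pos': array([ 228.06381808, -581.56133353,  199.81598532]), 'tool_rot': array([[ 3.65142556e-01, -9.30951511e-01, -4.45502235e-04],
       [-9.30951103e-01, -3.65142816e-01,  8.76334811e-04],
       [-9.78497157e-04,  9.47536639e-05, -9.99999517e-01]]), 'ft_force': array([-0.83599462,  0.34182059, -0.59091318]), 'torque': array([-0.01737049,  0.07616477, -0.01689913]), 'finger_gap': 85.26923833564288} -18.700000000000003
```

View pics/top0.png

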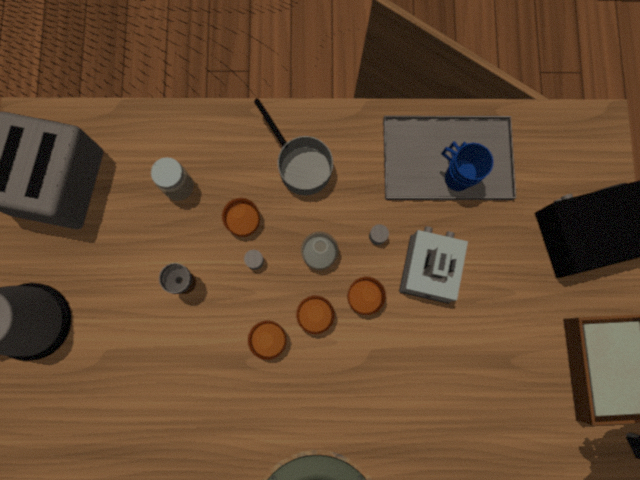

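View pics/scene0.png

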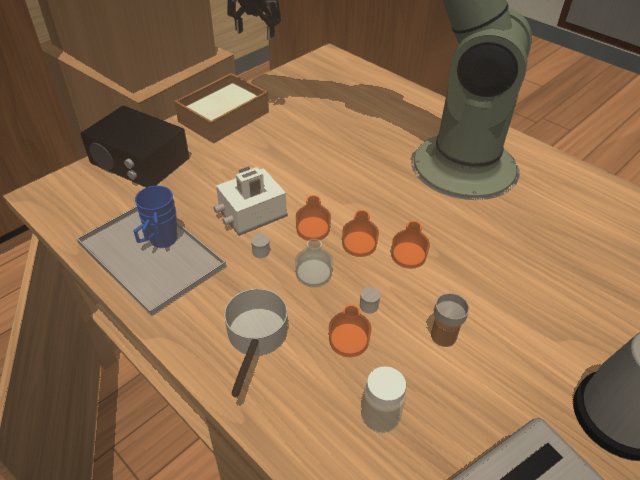

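The top view shows the funnel in its stand at (177,278), the clear flask at (320,252), the dock with cassette at (440,263), and tins at (254,260) and (379,234). The orange flasks are the look-alikes. Next I'll get first estimates from depth and rays.

```bash
python3 - <<'E'
from h import *
np.set_printoptions(precision=1,suppress=True)
L=lambda n:dict(np.load(n+"0.npz"))
t=L("top"); s=L("scene"); W=np.concatenate([cloud(t).reshape(-1,3),cloud(s).reshape(-1,3)]); C=np.concatenate([t["image"].reshape(-1,3),s["image"].reshape(-1,3)])
W1=cloud(t)
def near(u,v,h,r,lo,hi):
    p=ray(t,u,v,h); m=(np.hypot(W[:,0]-p[0],W[:,1]-p[1])<r)&(W[:,2]>lo)&(W[:,2]<hi); return p,W[m]
for n,u,v,h,r in (("funnel",177,278,130,50),("flask",320,252,95,50),("cass",442,262,115,40),("tina",254,260,38,30),("tinb",379,234,38,30)):
    p,Q=near(u,v,h,r,10,200); zs=Q[:,2]; print(n,p,len(Q),"zpct",np.percentile(zs,[50,90,97,99.5]))
    top=Q[zs>np.percentile(zs,97)-4]; (x,y),rr=cv2.minEnclosingCircle(top[:,:2].astype(np.float32)); print("  top circ",x,y,rr,top.mean(0))
# dock top
for lo,hi,nm in ((70,80,"dock"),(100,140,"cass")):
    p=ray(t,440,263,80); m=(np.hypot(W[:,0]-p[0],W[:,1]-p[1])<95)&(W[:,2]>lo)&(W[:,2]<hi)
    print(nm,m.sum(),cv2.minAreaRect(W[m][:,:2].astype(np.float32)),W[m].mean(0))
a=cv2.resize(t["image"][230:310,150:230],(400,400),interpolation=2);b=cv2.resize(t["image"][220:300,280:360],(400,400),interpolation=2)
c=cv2.resize(t["image"][220:310,395:475],(400,450)) ; d=cv2.resize(s["image"][160:240,205:295],(400,356))
o=np.zeros((600,800,3),np.uint8); f=lambda i,w,h:cv2.resize(i,(w,h),interpolation=2)
o[:300,:400]=f(t["image"][245:305,140:220],400,300);o[:300,400:]=f(t["image"][222:282,280:360],400,300);o[300:,:400]=f(t["image"][220:310,380:500],400,300);o[300:,400:]=f(s["image"][160:235,205:305],400,300)
cv2.imwrite("pics/crop.png",o)
E
```

```text
funnel [501.8 283.3 130. ] 2270 zpct [ 69.5  94.3  98.6 101.8]
  top circ 508.2856140136719 296.3374938964844 33.74382400512695 [507.4 297.6  97.6]
flask [560.8  -6.6  95. ] 1994 zpct [58.  86.4 94.6 97.6]
  top circ 576.8617553710938 -6.252377033233643 19.15705108642578 [575.7  -6.3  94.2]
cass [ 537.1 -258.3  115. ] 1939 zpct [104.3 121.4 122.9 124.7]
  top circ 537.9330444335938 -255.4499969482422 31.216493606567383 [ 537.1 -256.3  121.2]
tina [551.7 137.8  38. ] 677 zpct [36.7 40.8 42.6 44.1]
  top circ 557.569580078125 139.6671905517578 22.570409774780273 [555.6 138.7  40.7]
tinb [ 610.5 -139.5   38. ] 618 zpct [36.8 41.  42.4 43.8]
  top circ 614.0718994140625 -139.03785705566406 22.069292068481445 [ 613.2 -140.3   40.4]
dock 3396 ((539.7651977539062, -255.1053466796875), (117.76904296875, 134.2969970703125), 76.70470428466797) [ 540.1 -252.4   74.8]
cass 1030 ((538.8941040039062, -256.64697265625), (60.37518310546875, 59.218814849853516), 75.45350646972656) [ 539.3 -254.5  116.7]
```

View pics/crop.png

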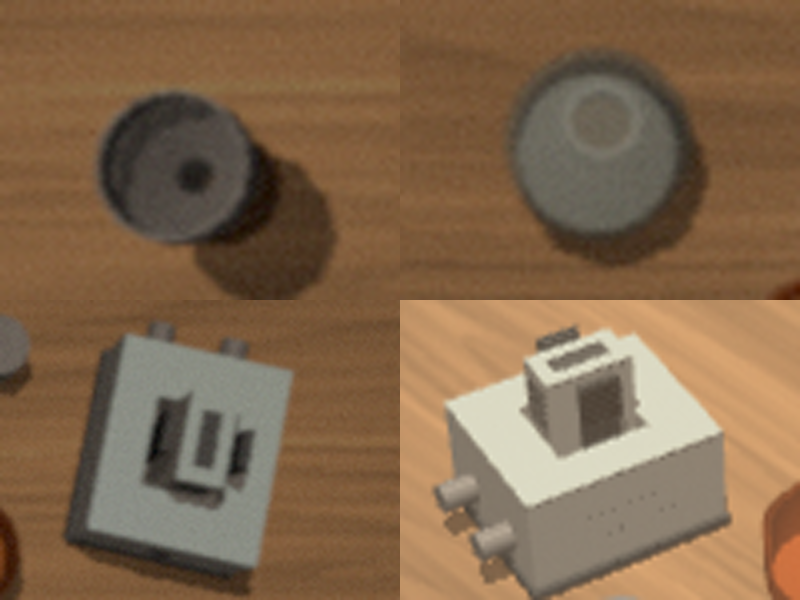

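The crop shows the cassette's grey tabs at the crop's left and right, so it closes roughly along world y with a yaw of about -0.23. Moving above the funnel for a wrist look.

```bash
cat >> h.py <<'E'
def down(yaw):
    c,s=np.cos(yaw),np.sin(yaw); return np.array([[c,s,0],[s,-c,0],[0,0,-1.]])
E
python3 - <<'E'
from h import *
np.set_printoptions(precision=2,suppress=True)
for nm,p in (("fun",(505,295,260)),("flask",(576,-6,260)),("cas",(538,-256,260))):
    for y in np.arange(-np.pi,np.pi,np.pi/6):
        q=inverse_kinematics(p,down(y)); print(nm,round(y,2),None if q is None else np.array(q))
E
```

```text
fun -3.14 [ 0.16  0.69 -1.27  1.6   0.67  1.36  1.94]
fun -2.62 [ 0.16  0.69 -1.27  1.6   0.67  1.36  2.47]
fun -2.09 [-1.17  0.51  0.8   1.67 -0.4   1.14 -2.35]
fun -1.57 [-0.75  0.4   0.17  1.64 -0.08  1.1  -2.13]
fun -1.05 [ 0.    0.54 -0.94  1.6   0.46  1.23 -2.07]
fun -0.52 [ 0.11  0.63 -1.16  1.6   0.6   1.31 -1.66]
fun -0.0 [ 0.1   0.62 -1.14  1.6   0.58  1.3  -1.13]
fun 0.52 [ 0.12  0.64 -1.18  1.6   0.61  1.32 -0.62]
fun 1.05 [ 0.13  0.65 -1.2   1.6   0.62  1.33 -0.11]
fun 1.57 [ 0.13  0.65 -1.2   1.6   0.62  1.33  0.41]
fun 2.09 [ 0.07  0.59 -1.07  1.6   0.53  1.27  1.01]
fun 2.62 [ 0.16  0.69 -1.27  1.6   0.67  1.36  1.42]
flask -3.14 [ 0.71  0.67 -1.27  1.62  0.66  1.35  2.48]
flask -2.62 [-0.56  0.46  0.67  1.68 -0.31  1.11 -2.42]
flask -2.09 [ 0.05  0.39 -0.2   1.65  0.08  1.11 -2.26]
flask -1.57 [ 0.13  0.4  -0.31  1.65  0.13  1.11 -1.78]
flask -1.05 [ 0.23  0.41 -0.44  1.64  0.19  1.13 -1.31]
flask -0.52 [ 0.3   0.43 -0.55  1.64  0.24  1.14 -0.83]
flask -0.0 [ 0.36  0.44 -0.63  1.64  0.28  1.15 -0.34]
flask 0.52 [ 0.41  0.46 -0.71  1.63  0.32  1.17  0.15]
flask 1.05 [ 0.46  0.48 -0.79  1.63  0.36  1.18  0.64]
flask 1.57 [ 0.48  0.49 -0.83  1.63  0.38  1.19  1.14]
flask 2.09 [ 0.71  0.67 -1.27  1.62  0.66  1.35  1.44]
flask 2.62 [ 0.71  0.67 -1.27  1.62  0.66  1.35  1.96]
cas -3.14 [-0.1   0.49  0.67  1.63 -0.33  1.13 -2.5 ]
cas -2.62 [ 0.23  0.42  0.17  1.62 -0.08  1.11 -2.2 ]
cas -2.09 [ 0.31  0.42  0.05  1.61 -0.02  1.11 -1.73]
cas -1.57 [ 0.39  0.42 -0.07  1.61  0.03  1.12 -1.25]
cas -1.05 [ 0.46  0.42 -0.16  1.6   0.07  1.12 -0.77]
cas -0.52 [ 0.55  0.43 -0.29  1.6   0.13  1.13 -0.29]
cas -0.0 [ 0.63  0.44 -0.41  1.59  0.19  1.15  0.18]
cas 0.52 [ 0.71  0.46 -0.53  1.59  0.25  1.16  0.65]
cas 1.05 [ 0.78  0.48 -0.64  1.58  0.3   1.18  1.13]
cas 1.57 [ 0.86  0.51 -0.75  1.58  0.36  1.2   1.6 ]
cas 2.09 [ 1.11  0.71 -1.27  1.57  0.69  1.38  1.87]
cas 2.62 [ 1.11  0.71 -1.27  1.57  0.69  1.38  2.39]
```

```bash
python3 - <<'E'
from h import *
np.set_printoptions(precision=2,suppress=True)
o=[]
for nm,p,y in (("cas",(538,-256,290),-1.8),("flask",(576,-6,290),-1.0),("fun",(507,296,290),0.)):
    movep(p,down(y)); wait(.3); c=camera("wrist"); s=read_state(); print(nm,s["time"],s["eef_pos"]); np.savez("w_"+nm+".npz",**c); print(np.array(c["cam_to_world"]))
    o.append(cv2.resize(c["image"],(400,300),interpolation=cv2.INTER_AREA))
o.append(o[0]*0); cv2.imwrite("pics/w.png",np.vstack([np.hstack(o[:2]),np.hstack(o[2:])]))
E
```

```text
cas 2.125 [ 537.84 -256.3   289.93]
[[  -0.23    0.94    0.25  601.12]
 [  -0.97   -0.22   -0.06 -271.13]
 [   0.     -0.26    0.97  463.94]
 [   0.      0.      0.      1.  ]]
flask 3.4667 [575.98  -6.67 289.95]
[[  0.54   0.81   0.22 630.75]
 [ -0.84   0.52   0.14  28.53]
 [  0.    -0.26   0.97 463.98]
 [  0.     0.     0.     1.  ]]
fun 5.0 [507.25 295.54 290.  ]
[[  1.     0.     0.   507.1 ]
 [ -0.     0.97   0.26 360.9 ]
 [  0.    -0.26   0.97 464.03]
 [  0.     0.     0.     1.  ]]
```

View pics/w.png

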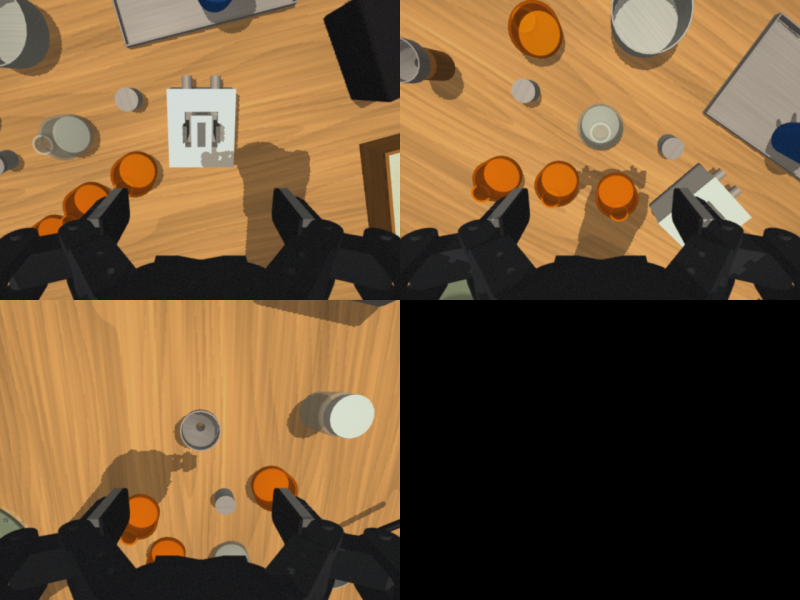

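The wrist views show all three targets near full-resolution pixel (320,210). Fitting them precisely now.

```bash
python3 - <<'E'
from h import *
np.set_printoptions(precision=1,suppress=True)
o=[]
for nm,R,h,rr in (("fun",50,96,32),("flask",40,95,17),("cas",70,110,0)):
    c=dict(np.load(f"w_{nm}.npz")); W=cloud(c); im=c["image"]; f=float(c["fx"])
    sl=(slice(212-R,212+R),slice(320-R,320+R)); w=W[sl].reshape(-1,3); w=w[np.isfinite(w[:,0])]
    print(nm,f,"z pct",np.percentile(w[:,2],[50,80,90,95,98,99.5]))
    crop=cv2.resize(im[sl],None,fx=4,fy=4,interpolation=cv2.INTER_CUBIC)
    if rr:
        d=np.array(c["cam_to_world"])[2,3]-h; rp=rr/d*f*4
        g=cv2.GaussianBlur(cv2.cvtColor(crop,cv2.COLOR_BGR2GRAY),(0,0),2)
        H=cv2.HoughCircles(g,cv2.HOUGH_GRADIENT,1,10,param1=60,param2=15,minRadius=int(rp*.85),maxRadius=int(rp*1.15))
        for x,y,r in (H[0][:4] if H is not None else []):
            u,v=x/4-.375+320-R,y/4-.375+212-R; print("  hough",u,v,r/4,rp/4,"->",ray(c,u,v,h))
        x,y,r=H[0][0]; cv2.circle(crop,(int(x),int(y)),int(r),(0,0,255),1)
    else:
        for lo,hi in ((70,80),(116,130)):
            m=(w[:,2]>lo)&(w[:,2]<hi); print(lo,m.sum(),cv2.minAreaRect(w[m][:,:2].astype(np.float32)),w[m].mean(0))
    if rr:
        t=w[(w[:,2]>h-5)&(w[:,2]<h+8)]; A=np.c_[2*t[:,:2],np.ones(len(t))]; s=np.linalg.lstsq(A,(t[:,:2]**2).sum(1),rcond=None)[0]; print("  depth rim",len(t),s[:2],np.sqrt(s[2]+s[0]**2+s[1]**2),t[:,2].mean())
    o.append(cv2.resize(crop,(400,400)))
cv2.imwrite("pics/w2.png",np.hstack(o[:2])) ; cv2.imwrite("pics/w3.png",cv2.resize(crop,(560,560)))
E
```

```text
fun 380.632188924892 z pct [ 0.9 68.8 75.4 94.  98.4 99.3]
  hough 320.25 208.25 30.825 33.095373817554126 -> [506.6 298.3  96. ]
  hough 320.25 204.25 30.1 33.095373817554126 -> [506.6 302.2  96. ]
  hough 317.75 209.0 30.65 33.095373817554126 -> [504.1 297.5  96. ]
  hough 321.0 211.0 34.4 33.095373817554126 -> [507.3 295.6  96. ]
  depth rim 568 [506.3 298.1] 30.576923443020668 97.30104334818445
flask 380.632188924892 z pct [47.5 64.4 72.4 94.1 95.5 96.3]Traceback (most recent call last):
  File "<stdin>", line 15, in <module>
TypeError: 'NoneType' object is not subscriptable
```

```bash
python3 - <<'E'
from h import *
np.set_printoptions(precision=1,suppress=True)
o=[]
for nm,R,h,rr in (("fun",50,97,32),("flask",40,95,17),("cas",70,110,0)):
    c=dict(np.load(f"w_{nm}.npz")); W=cloud(c); im=c["image"]
    sl=(slice(212-R,212+R),slice(320-R,320+R)); w=W[sl].reshape(-1,3); w=w[np.isfinite(w[:,0])]
    crop=cv2.resize(im[sl],None,fx=4,fy=4,interpolation=cv2.INTER_CUBIC)
    if rr:
        t=w[(w[:,2]>h-5)&(w[:,2]<h+8)]; A=np.c_[2*t[:,:2],np.ones(len(t))]; s=np.linalg.lstsq(A,(t[:,:2]**2).sum(1),rcond=None)[0]; print(nm,"depth rim",len(t),s[:2],np.sqrt(s[2]+s[0]**2+s[1]**2),t[:,2].mean(),cv2.minEnclosingCircle(t[:,:2].astype(np.float32)))
        P=np.r_[s[:2],h]; M=np.linalg.inv(np.array(c["cam_to_world"]))
        ring=np.array([[*(P+rr*np.array([np.cos(a),np.sin(a),0])),1] for a in np.linspace(0,6.28,60)])@M.T
        u=c["fx"]*ring[:,0]/-ring[:,2]+c["cx"]; v=c["cy"]-c["fy"]*ring[:,1]/-ring[:,2]
        for a,b in zip(u,v): cv2.circle(crop,(int((a-320+R+.375)*4),int((b-212+R+.375)*4)),1,(0,0,255),-1)
    else:
        for lo,hi in ((70,80),(116,130)):
            m=(w[:,2]>lo)&(w[:,2]<hi); print(lo,m.sum(),cv2.minAreaRect(w[m][:,:2].astype(np.float32)),w[m].mean(0))
    o.append(cv2.resize(crop,(400,400)))
o.append(o[0]*0)
cv2.imwrite("pics/w2.png",cv2.resize(np.vstack([np.hstack(o[:2]),np.hstack(o[2:])]),(600,600)))
E
```

```text
fun depth rim 542 [506.3 298.1] 30.598952596600984 97.57385376547609 ((506.23992919921875, 297.70196533203125), 31.98625946044922)
flask depth rim 383 [575.2  -6.1] 14.784737409537598 94.8401403267898 ((575.01806640625, -6.279435157775879), 16.622278213500977)
70 9859 ((538.05615234375, -256.99627685546875), (110.18379974365234, 129.2741241455078), 76.83638763427734) [ 543.1 -258.1   75.3]
116 2354 ((538.2267456054688, -257.1680908203125), (54.59794616699219, 56.09090042114258), 76.48966979980469) [ 539.1 -257.3  120.2]
```

View pics/w2.png

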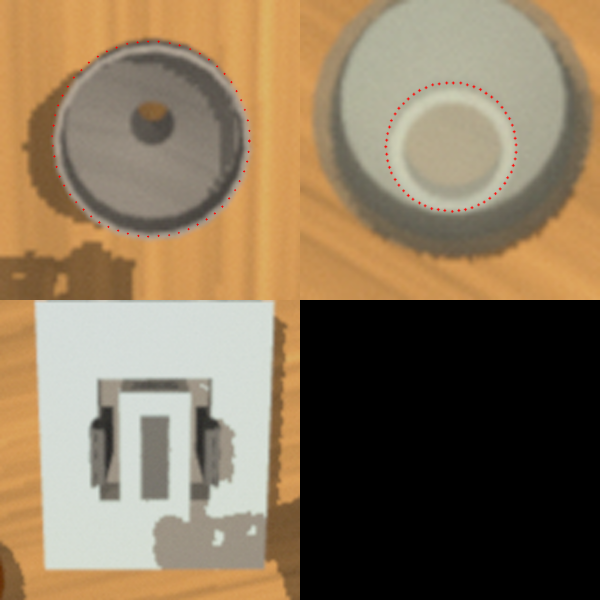

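Funnel rim is at (506.3,298.1,97.6), flask mouth at (575.2,-6.1,95), dock and cassette at (538.1,-257.1) with yaw -0.23. The overlay agrees, so I'm grasping the funnel.

```bash
python3 - <<'E'
from h import *
np.set_printoptions(precision=1,suppress=True)
F=np.array([506.3,298.1]);Y=down(0.)
movel([*F,115],Y,200); print(movel([*F,62],Y,60,guard=8)); 
clamp(); s=read_state(); print(s["time"],s["eef_pos"],s["finger_gap"],s["ft_force"])
print(movel([*F,130],None,80,guard=15)); s=read_state(); print(s["time"],s["eef_pos"],s["finger_gap"],s["ft_force"])
movel([*F,200],None,150); movep([575.2,-6.1,200],down(-.5)); wait(.3)
c=camera("wrist");d=camera("scene"); s=read_state(); print(s["time"],s["eef_pos"],s["finger_gap"],s["ft_force"])
np.savez("hold.npz",**c); np.savez("hold_s.npz",**d)
cv2.imwrite("pics/h.png",np.hstack([cv2.resize(c["image"][60:480,100:540],(400,382)),cv2.resize(d["image"][130:350,200:430],(400,382))]))
E
```

```text
False
7.825 [519.5 303.6  71.2] 0.5599963775065538 [39.8  2.8 78.5]
True
8.0417 [518.9 303.2  71.9] -0.07891573101731575 [2.7 0.1 6.7]
10.65 [575.2  -5.7 200. ] -0.08916741305111786 [ 0.9 -0.7  0.3]
```

View pics/h.png

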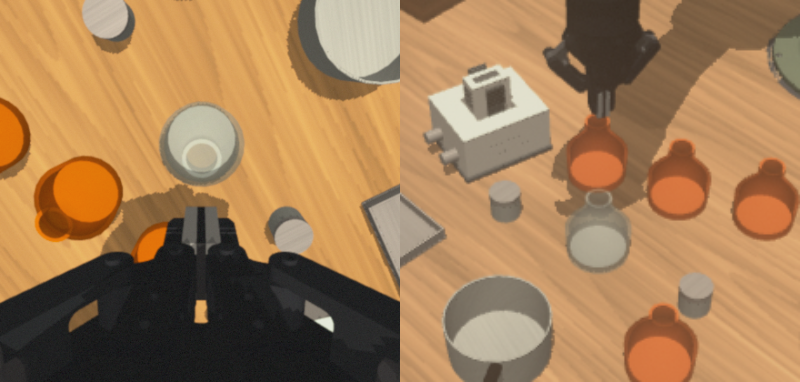

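The gripper closed to nothing, so the grasp failed. I'll look at where the funnel went.

```bash
python3 - <<'E'
from h import *
d=dict(np.load("hold_s.npz")); t=camera("top"); np.savez("top1.npz",**t)
cv2.imwrite("pics/m.png",np.hstack([cv2.resize(d["image"][200:440,330:570],(400,400)),cv2.resize(t["image"][190:350,130:290],(400,400))]))
E
```

```text
(no output)
```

View pics/m.png

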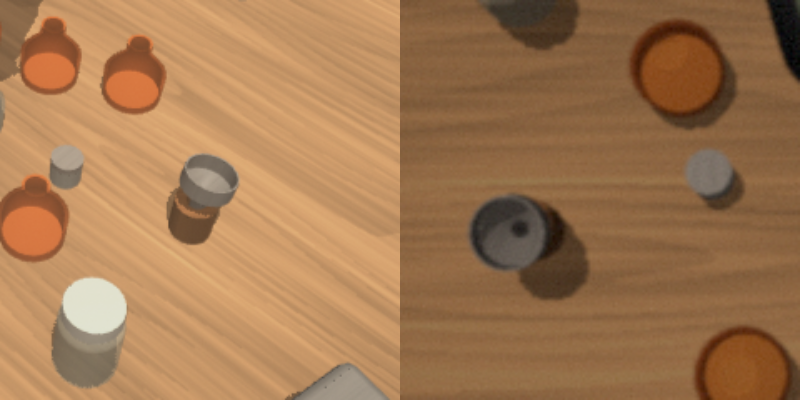

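The funnel is still in the stand, possibly tilted. I'll check its pose and also where the fingertips really sit, open and closed, from the wrist depth.

```bash
python3 - <<'E'
from h import *
np.set_printoptions(precision=1,suppress=True)
def tips(c,pos,yaw,tag):
    W=cloud(c); R=down(yaw); T=(W-np.array(pos))@R; m=np.isfinite(T[...,0])&(T[...,2]>-120)&(T[...,2]<25)&(abs(T[...,0])<75)&(abs(T[...,1])<25)
    p=T[m]; print(tag,len(p))
    for s in (-1,1):
        q=p[(p[:,0]*s>0)]; 
        for a in range(-60,20,8):
            k=q[(q[:,2]>=a)&(q[:,2]<a+8)]
            if len(k)>4: print("  side",s,"z",a,len(k),"x",np.percentile(k[:,0],[2,98]),"y",np.percentile(k[:,1],[2,98]))
tips(dict(np.load("w_fun.npz")),(507.25,295.54,290),0.,"open")
tips(dict(np.load("hold.npz")),(575.2,-5.7,200),-.5,"closed")
open_gripper()
movep([506.3,298.1,290],down(0.)); wait(.3); c=camera("wrist"); np.savez("w_fun2.npz",**c); print(read_state()["time"],read_state()["eef_pos"])
W=cloud(c); q=W[120:300,220:420].reshape(-1,3); q=q[(np.hypot(q[:,0]-506,q[:,1]-298)<60)&(q[:,2]>20)]
print(np.percentile(q[:,2],[50,90,95,98,99.8])); t=q[q[:,2]>88]; print(t.mean(0),cv2.minEnclosingCircle(t[:,:2].astype(np.float32)))
cv2.imwrite("pics/f2.png",cv2.resize(c["image"][140:280,240:400],(640,560),interpolation=2))
E
```

```text
open 53932
  side -1 z -60 786 x [-55.9 -42.7] y [-11.6  10.1]
  side -1 z -52 441 x [-49.3 -42.7] y [-11.4  10.1]
  side 1 z -60 787 x [42.  55.2] y [-11.4  10.2]
  side 1 z -52 439 x [42.1 48.5] y [-11.3  10.1]
closed 59428
  side -1 z -60 409 x [-14.   -0.2] y [-11.9  -6.9]
  side -1 z -52 365 x [-14.   -0.1] y [-11.9  -6.8]
  side -1 z -44 259 x [-13.4  -0.1] y [-11.8  -7.1]
  side -1 z -36 6 x [-6.2 -2.9] y [-11.3 -11. ]
  side 1 z -60 378 x [ 0.2 12.7] y [-11.8  -7. ]
  side 1 z -52 330 x [ 0.5 12.8] y [-11.9  -6.7]
  side 1 z -44 216 x [ 0.3 12.3] y [-11.8  -7. ]
  side 1 z -36 8 x [1.5 5.3] y [-11.4 -11.1]
13.0667 [506.5 297.7 289.9]
[ 70.6  95.5 100.5 102.8 104.4]
[497.1 299.6  96.2] ((496.3681945800781, 300.9705810546875), 32.5990104675293)
```

View pics/f2.png

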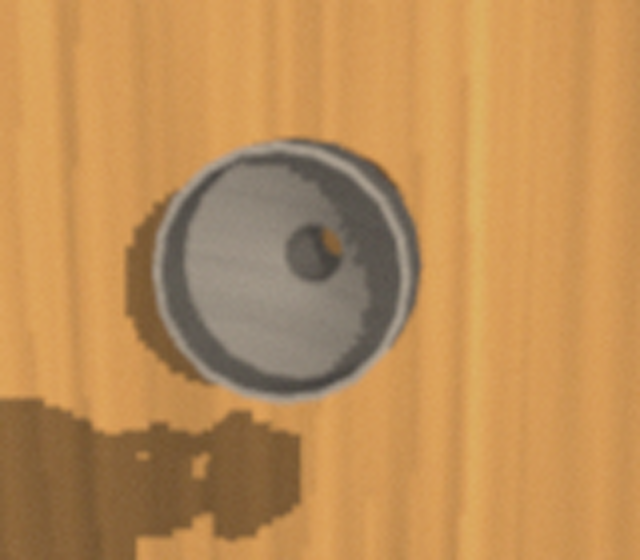

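The wrist depth puts the fingertips about 37 mm behind the reported TCP (50 mm open). That fits the failed grasp, because the fingers pressed on the rim from above. The image shows the funnel leaning toward -x. I'll confirm the offset with a light, guarded touch on bare table.

```bash
python3 - <<'E'
from h import *
np.set_printoptions(precision=1,suppress=True)
P=[430,345]
movep([*P,150],down(0.)); clamp(); movel([*P,20],None,200); wait(.2); print(read_state()["eef_pos"],read_state()["ft_force"])
try: print(movel([*P,-45],None,25,guard=4))
except PlanningError as e: print(e)
s=read_state(); print(s["time"],s["eef_pos"],s["ft_force"],s["finger_gap"])
movel([*P,60],None,200); open_gripper(); print(read_state()["time"])
E
```

```text
[430.6 345.3  21. ] [-0.2 -0.4 -0.7]
True
17.35 [430.  345.  -30.9] [-0.9 -1.  10.4] 0.06645107032477865
18.7417
```

The table touch gives true fingertips about 30 mm behind the reported TCP when closed, so grasp heights must drop by that much. Regrasping with the jaws along the tilt direction, so that closing straightens the funnel.

```bash
python3 - <<'E'
from h import *
np.set_printoptions(precision=1,suppress=True)
yaw=-.28; a=np.array([np.cos(yaw),np.sin(yaw)]); F=np.array([506.3,298.1]); S=F-6*a; Y=down(yaw)
movel([430,345,130],None,250); movep([*S,130],Y); print(movel([*S,27],Y,70,guard=6),read_state()["eef_pos"])
print(movel([*F,27],Y,40,guard=10),read_state()["eef_pos"],read_state()["ft_force"])
clamp(); s=read_state(); print(s["time"],s["eef_pos"],s["finger_gap"],s["ft_force"])
print(movel([*F,45],None,50,guard=20)); s=read_state(); print(s["time"],s["eef_pos"],s["finger_gap"],s["ft_force"])
E
```

```text
False [500.8 299.9  27.4]
False [506.7 297.9  27.1] [ 0.2  0.6 -0.2]
21.875 [506.6 298.4  27.4] 62.880341161237915 [ 0.2 -0.7  5.4]
False
22.3833 [506.4 298.1  45.2] 62.47403673471027 [-0.4 -0.2 -0.6]
```

```bash
python3 - <<'E'
from h import *
np.set_printoptions(precision=1,suppress=True)
movel([506.3,298.1,130],None,150)
movep([575.2,-6.1,150],down(-.5)); wait(.4)
c=camera("wrist");d=camera("scene"); s=read_state(); print(s["time"],s["eef_pos"],s["finger_gap"],s["ft_force"])
np.savez("hold2.npz",**c); np.savez("hold2_s.npz",**d)
for k in(c,d):
    W=cloud(k); m=(np.hypot(W[...,0]-575,W[...,1]+6)<40)&(W[...,2]>165)&(W[...,2]<230); q=W[m]; print(len(q), np.percentile(q[:,2],[1,5,50,95,99]) if len(q) else 0)
cv2.imwrite("pics/h2.png",np.hstack([cv2.resize(c["image"][180:480,160:480],(400,375)),cv2.resize(d["image"][130:310,220:420],(400,360)) if 0 else cv2.resize(d["image"][130:310,220:412],(400,375))]))
E
```

```text
24.7917 [575.2  -6.  150. ] 62.92296585338222 [ 0.1 -0.4 -0.6]
29380 [171.7 179.8 199.1 223.5 225.3]
869 [167.6 182.8 203.7 221.2 225.4]
```

View pics/h2.png

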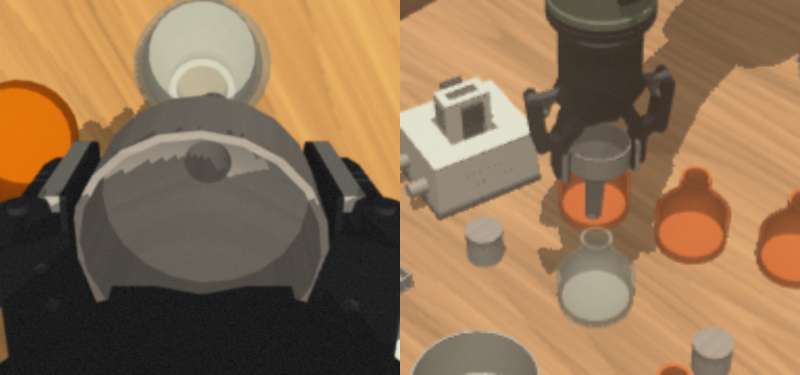

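```bash
python3 - <<'E'
from h import *
np.set_printoptions(precision=1,suppress=True)
c=dict(np.load("hold2.npz")); W=cloud(c); R=down(-.5); T=(W-[575.2,-6.0,150])@R; T[...,2]*=-1
r=np.hypot(T[...,0],T[...,1]); az=np.degrees(np.arctan2(T[...,1],T[...,0]))
# rim top per azimuth
pts=[]
for a in range(-180,180,15):
    m=(abs(az-a)<5)&(r>27)&(r<38)&(T[...,2]>40)&(T[...,2]<90)
    if m.sum()>10:
        q=T[m]; k=np.argsort(q[:,2])[-15:]; p=np.median(q[k],0); print(a,m.sum(),p,np.hypot(*p[:2]))
# scene: stem silhouette
d=dict(np.load("hold2_s.npz")); W=cloud(d); P=W[np.isfinite(W[...,0])]
for lo in range(120,230,10):
    q=P[(P[:,2]>lo)&(P[:,2]<lo+10)&(np.hypot(P[:,0]-575,P[:,1]+6)<45)]; 
    if len(q)>3:
        # lateral coordinate along camera x
        ex=np.array(d["cam_to_world"])[:2,0]; l=(q[:,:2]-[575.2,-6])@ex; print("scene z",lo,len(q),np.percentile(l,[3,97]),l.mean())
E
```

```text
-180 237 [-32.9  -2.4  74.5] 32.96586959095863
-165 1511 [-34.9 -12.3  89.6] 37.01864199941363
-150 188 [-24.8 -15.3  71.6] 29.13621804312654
-135 296 [-19.8 -20.2  72.3] 28.23720220473537
-120 380 [-14.2 -23.6  72.7] 27.56032943434489
-105 397 [ -7.8 -26.2  72.6] 27.36853557920772
-90 371 [ -0.4 -27.2  73.2] 27.164450436799488
-75 313 [  8.7 -25.8  71.2] 27.220817186575136
-60 283 [ 13.5 -23.5  71. ] 27.121462468766882
-45 294 [ 18.4 -19.9  73.8] 27.139330903183573
-30 240 [ 24.  -13.9  74.5] 27.737408255235373
-15 1689 [ 34.9 -12.   89.5] 36.88030552865546
0 325 [30.8 -2.3 74.3] 30.894641343130754
15 477 [28.6  6.7 73.2] 29.41355759232484
30 677 [26.7 15.5 72.4] 30.82664589961602
45 554 [24.  21.  66.7] 31.871147654178422
60 441 [18.1 27.3 55.3] 32.73651784922202
75 396 [10.1 31.7 51.4] 33.23422216225938
90 436 [-0.8 33.1 51.7] 33.12034994521186
105 418 [-8.6 31.4 52. ] 32.58153999923401
120 467 [-18.3  27.6  55. ] 33.075552467841746
135 643 [-25.7  22.3  67.1] 34.01699179929786
150 776 [-28.4  16.9  69.1] 33.08728525970973
165 559 [-31.6   6.9  69.4] 32.37112038972843
scene z 130 27 [-12.3   2.2] -4.824326120003835
scene z 140 33 [-12.4   2.1] -5.590887660029438
scene z 150 31 [-12.4   3.9] -4.600895485630077
scene z 160 36 [-12.5   3.8] -4.371350920621836
scene z 170 17 [-11.5   3.6] -3.753432941328259
scene z 180 108 [-29.9  33.3] 0.26513771673552966
scene z 190 222 [-36.2  39.2] 0.6816683794531329
scene z 200 257 [-36.1  38.7] 0.3844578011845187
scene z 210 236 [-37.9  40.5] 4.838553064348796
scene z 220 78 [-35.8  41.7] 4.845379483697326
```

```bash
python3 - <<'E'
from h import *
np.set_printoptions(precision=1,suppress=True,linewidth=150)
d=dict(np.load("hold2_s.npz")); W=cloud(d); P=W[np.isfinite(W[...,0])]; ex=np.array(d["cam_to_world"])[:2,0]
s0=dict(np.load("scene0.npz")); P0=cloud(s0); P0=P0[np.isfinite(P0[...,0])]
for nm,Q in (("now",P),("start",P0)):
  for lo in (80,86,92):
    q=Q[(Q[:,2]>lo)&(Q[:,2]<lo+6)&(np.hypot(Q[:,0]-575,Q[:,1]+6)<40)]; l=(q[:,:2]-[575.2,-6])@ex; print(nm,"flask neck z",lo,len(q),np.percentile(l,[3,97]),q.mean(0))
c=dict(np.load("hold2.npz")); W=cloud(c); T=(W-[575.2,-6.0,150])@down(-.5); T[...,2]*=-1
print("wrist columns: px v, tool y, z")
for u in (320,):
    for v in range(255,420,6): print(v,T[v,u],end=' ; ')
# stem hole: dark region px
im=c["image"]; g=cv2.cvtColor(im,cv2.COLOR_BGR2GRAY); print(); 
for v in (280,290,296): print(v,[int(x) for x in g[v,285:375:4]])
o=np.zeros((600,800,3),np.uint8); o=np.hstack([cv2.resize(im[230:430,210:430],(440,400),interpolation=2),cv2.resize(d["image"][165:275,275:365],(327,400),interpolation=2)]); cv2.imwrite("pics/h3.png",o)
E
```

```text
now flask neck z 80 56 [-18.4  11.2] [577.5  -5.6  83.3]
now flask neck z 86 65 [-14.3  13.3] [577.6  -4.9  89.4]
now flask neck z 92 42 [-16.3  13.2] [578.1  -6.6  93.4]
start flask neck z 80 53 [-18.4  10.1] [578.   -6.9  83.3]
start flask neck z 86 68 [-16.3  13.2] [577.6  -5.8  89.2]
start flask neck z 92 42 [-16.3  13.3] [577.2  -5.6  93.5]
wrist columns: px v, tool y, z
255 [  -1.1   28.6 -140.8] ; 261 [ -0.8 -28.   55.2] ; 267 [ -0.8 -27.6  60.2] ; 273 [ -0.7 -27.6  65.9] ; 279 [ -0.7 -27.3  70.4] ; 285 [ -0.7 -26.4  72.9] ; 291 [-0.8 -6.7 28.6] ; 297 [-0.9  6.4  3.9] ; 303 [-0.9  7.3  9. ] ; 309 [-0.8  8.1 13.9] ; 315 [-0.8  8.6 19. ] ; 321 [-0.8  8.9 24.3] ; 327 [-0.8 10.2 27.3] ; 333 [-0.8 12.  29. ] ; 339 [-0.8 14.2 30.2] ; 345 [-0.8 16.4 31.3] ; 351 [-0.8 18.  33.2] ; 357 [-0.8 19.3 35.8] ; 363 [-0.8 21.  37.4] ; 369 [-0.8 23.8 37.3] ; 375 [-0.8 24.9 39.8] ; 381 [-0.8 26.6 41.4] ; 387 [-0.8 28.1 43.1] ; 393 [-0.8 29.9 44.5] ; 399 [-0.8 31.7 45.7] ; 405 [-0.8 33.4 47. ] ; 411 [-0.8 33.9 49.8] ; 417 [ -0.7 -10.6 107.2] ; 
280 [97, 98, 98, 97, 99, 97, 101, 101, 100, 98, 101, 102, 99, 102, 101, 100, 104, 104, 102, 102, 103, 99, 101]
290 [175, 175, 175, 176, 176, 178, 175, 176, 170, 166, 175, 177, 177, 179, 177, 176, 156, 138, 108, 100, 101, 101, 103]
296 [139, 135, 133, 132, 135, 134, 135, 121, 103, 103, 103, 100, 94, 97, 128, 133, 148, 165, 173, 172, 155, 103, 101]
```

View pics/h3.png

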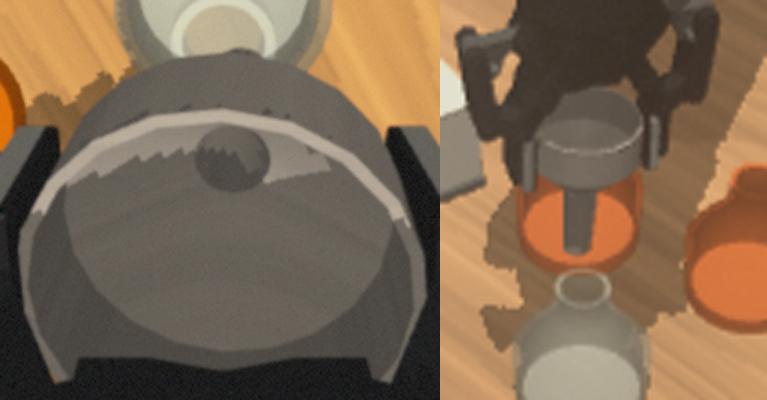

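The funnel is held, but leaning about 3–4° in the grip, as shown by the wrist section and by the stem's offset in the scene view. I'll counter-rotate the tool to make the funnel upright over the flask axis, then re-measure.

```bash
cat >> h.py <<'E'
from scipy.spatial.transform import Rotation
def upright(yaw,a,g,target):
    R=down(yaw); a=np.array(a,float); a/=np.linalg.norm(a); w=R@a
    C=Rotation.align_vectors([[0,0,1]],[w])[0].as_matrix(); Rn=C@R
    return np.array(target)-Rn@np.array(g), Rn
def check(tag,axis=(575.4,-6.2),zc=None):
    c=camera("wrist"); d=camera("scene"); s=read_state(); np.savez(tag+"_w.npz",**c); np.savez(tag+"_s.npz",**d)
    W=cloud(d); P=W[np.isfinite(W[...,0])]; ex=np.array(d["cam_to_world"])[:2,0]
    for lo in range(int(zc)-80,int(zc)+10,10):
        q=P[(P[:,2]>lo)&(P[:,2]<lo+10)&(np.hypot(P[:,0]-axis[0],P[:,1]-axis[1])<45)]
        if len(q)>5: l=(q[:,:2]-axis)@ex; p=np.percentile(l,[3,97]); print("  scene z",lo,len(q),p,p.mean())
    W=cloud(c); T=(W-[*axis,zc])@down(-.5); T[...,2]*=-1
    for v in range(240,420,7):
        t=T[v,300:341]; t=t[np.isfinite(t[:,0])&(abs(t[:,0])<1.5)]
        if len(t): print(v,np.median(t[:,1:],0),end=';')
    print(s["time"],s["eef_pos"],s["finger_gap"],s["ft_force"]); return c,d
E
python3 - <<'E'
from h import *
np.set_printoptions(precision=1,suppress=True,linewidth=150)
p,R=upright(-.5,(-.05,.07,-1),(-.8,4,-60),(575.4,-6.2,210)); print(p,R)
movel(p,R,60); wait(.3); c,d=check("u1",zc=210)
cv2.imwrite("pics/h4.png",np.hstack([cv2.resize(c["image"][210:430,210:430],(400,400),interpolation=2),cv2.resize(d["image"][165:275,265:375],(400,400),interpolation=2)]))
E
```

```text
[573.4  -5.3 149.9] [[ 0.9 -0.5 -0.1]
 [-0.5 -0.9 -0. ]
 [-0.   0.1 -1. ]]
  scene z 130 23 [-9.9  4.5] -2.7102772542272087
  scene z 140 30 [-10.    4.4] -2.827161275483174
  scene z 150 29 [-10.1   4.5] -2.7705132705544595
  scene z 160 33 [-12.2   6.1] -3.0297728394466303
  scene z 170 12 [-9.5  3.3] -3.121899931371995
  scene z 180 113 [-34.   27.5] -3.237622998764957
  scene z 190 244 [-33.9  38.8] 2.4322577561188616
  scene z 200 243 [-35.8  37.1] 0.6399656712589845
  scene z 210 205 [-33.7  40.5] 3.4264326141341215
240 [  26.6 -201.7];247 [  33.1 -201.9];254 [ -7.1 -76.9];261 [-31.   -6.4];268 [-30.9  -0.7];275 [-31.    4.9];282 [-30.9   9.7];289 [-29.3  10.9];296 [  7.5 -57.6];303 [  7.9 -51.3];310 [  8.2 -45.1];317 [  8.2 -38.8];324 [  8.7 -33.7];331 [ 10.4 -30.9];338 [ 12.3 -28.6];345 [ 14.4 -26.7];352 [ 16.8 -25.1];359 [ 18.6 -23. ];366 [ 20.5 -20.9];373 [ 22.5 -19.1];380 [ 24.4 -17.3];387 [ 26.2 -15.2];394 [ 28.2 -13.6];401 [ 30.2 -12.1];408 [30.8 -9. ];415 [-16.7  45.3];25.4417 [573.3  -5.6 150. ] 63.005423734649334 [ 0.5 -0.1  0.1]
```

View pics/h4.png

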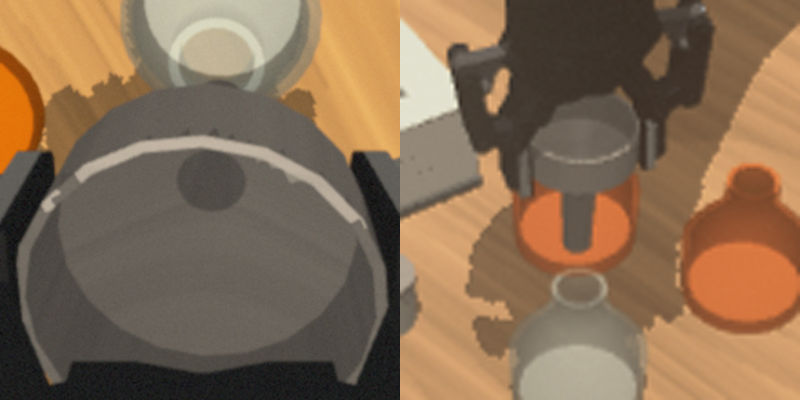

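Both views now show the funnel upright, with the stem vertical within about 0.5° and roughly 1.5 mm off the neck axis. Shifting 1 mm, inserting with a guard and releasing.

```bash
python3 - <<'E'
from h import *
np.set_printoptions(precision=1,suppress=True,linewidth=150)
p,R=upright(-.5,(-.05,.07,-1),(-.8,4,-60),(574.6,-5.4,210))
movel(p,R,60)
print(movel(p-[0,0,78],R,60,guard=4),read_state()["eef_pos"],read_state()["ft_force"])
print(movel(p-[0,0,90],R,20,guard=4)); s=read_state(); print(s["time"],s["eef_pos"],s["ft_force"])
open_gripper(); wait(.2); e=read_state()["eef_pos"]; print(e,read_state()["ft_force"])
movel([e[0],e[1],e[2]+90],R,120); movel([560,-50,240],down(-.5),200); wait(.1); c=camera("top");d=camera("scene"); np.savez("sit_t.npz",**c); np.savez("sit_s.npz",**d);print(read_state()["time"])
w=camera("wrist"); np.savez("sit_w.npz",**w)
cv2.imwrite("pics/sit.png",np.hstack([cv2.resize(w["image"][100:340,200:440],(400,400),interpolation=2),cv2.resize(d["image"][185:305,255:375],(400,400),interpolation=2)]))
for k in (d,w):
    W=cloud(k); q=W[(np.hypot(W[...,0]-575,W[...,1]+6)<45)&(W[...,2]>125)&(W[...,2]<150)]; A=q[q[:,2]>133]; print(len(q),np.percentile(q[:,2],[50,90,98]),cv2.minEnclosingCircle(A[:,:2].astype(np.float32)))
E
```

```text
False [572.8  -4.5  72.2] [ 1.   0.7 -1.1]
True
27.5333 [572.6  -4.8  66.2] [-0.8 -1.2  7.6]
[572.4  -4.6  66.1] [-0.2 -0.2 -0.5]
29.825
278 [131.7 136.1 137.5] ((576.3687744140625, -7.582596302032471), 34.03833770751953)
1201 [136.5 138.7 139.4] ((573.5223999023438, -6.884043216705322), 31.952871322631836)
```

View pics/sit.png

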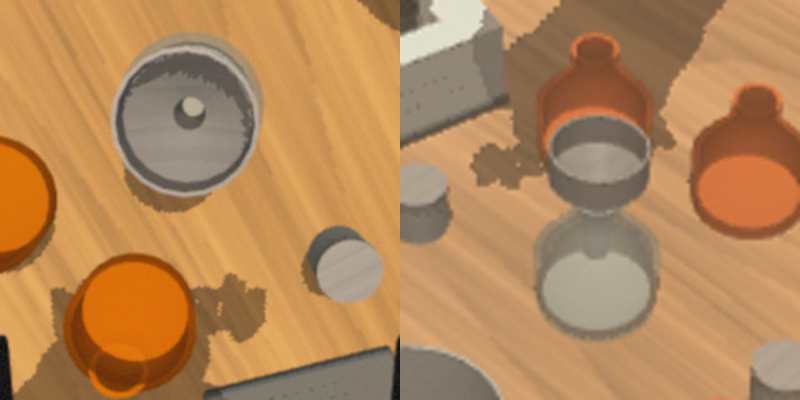

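The funnel is seated: contact came at grip height 126, and both views show it upright with the mouth at 138. Next I'll fit the rim plane numerically (12 pictures viewed, so numbers only from here), then take the cassette.

```bash
python3 - <<'E'
from h import *
np.set_printoptions(precision=2,suppress=True,linewidth=150)
w=dict(np.load("sit_w.npz")); W=cloud(w); q=W[(np.hypot(W[...,0]-574,W[...,1]+6.5)<36)&(W[...,2]>125)&(W[...,2]<150)]
az=np.arctan2(q[:,1]+6.5,q[:,0]-574); P=[]
for a in np.arange(-np.pi,np.pi,np.pi/8):
    k=q[(az>=a)&(az<a+np.pi/8)]
    if len(k)>8: k=k[np.argsort(k[:,2])[-max(5,len(k)//6):]]; P.append(np.median(k,0))
P=np.array(P); s=np.linalg.lstsq(np.c_[P[:,:2]-[574,-6.5],np.ones(len(P))],P[:,2],rcond=None)[0]; print("rim plane slopes",s[:2],"z",s[2])
A=np.c_[2*P[:,:2],np.ones(len(P))]; c=np.linalg.lstsq(A,(P[:,:2]**2).sum(1),rcond=None)[0]; print("rim centre",c[:2],np.sqrt(c[2]+c[0]**2+c[1]**2))
C=np.array([538.1,-257.1]); Y=down(-1.80)
movep([*C,170],Y); movel([*C,49],Y,100,guard=6); s=read_state(); print(s["eef_pos"],s["ft_force"])
clamp(); wait(.2); s=read_state(); print(s["time"],s["eef_pos"],s["finger_gap"],s["ft_force"])
E
```

```text
rim plane slopes [0.04 0.02] z 138.2687731010843
rim centre [573.41  -6.97] 30.50416766448777
[ 538.45 -257.29   49.6 ] [-0.38  0.06  1.15]
32.8583 [ 538.64 -257.54   50.48] 35.60354734798452 [-6.32  1.72 23.44]
```

The gap is 35.6 mm where I expected about 42, with 23 N upward on the tool, so something's off. Checking the contact numerically before pulling.

```bash
python3 - <<'E'
from h import *
np.set_printoptions(precision=1,suppress=True,linewidth=170)
c=camera("wrist"); np.savez("cg_w.npz",**c); d=camera("scene"); np.savez("cg_s.npz",**d); s=read_state()
o=np.array([538.1,-257.1,0]); R=down(-1.8); R[:,2]=[0,0,1]
W=cloud(c); T=(W-o)@R; g=cv2.cvtColor(c["image"],cv2.COLOR_BGR2GRAY)
print(s["finger_gap"],s["ft_force"],s["eef_pos"])
for z in range(130,66,-4):
    m=(T[...,2]<=z)&(T[...,2]>z-4)&(abs(T[...,0])<45)&(abs(T[...,1])<40)
    out=[]
    for x in range(-45,45,5):
        k=m&(T[...,0]>=x)&(T[...,0]<x+5)
        out.append(f"{int(np.median(g[k])):3d}/{np.median(T[...,1][k]):4.0f}" if k.sum()>3 else "   .    ")
    print(z,' '.join(out))
W=cloud(d);T=(W-o)@R; g=cv2.cvtColor(d["image"],cv2.COLOR_BGR2GRAY); print("scene")
for z in range(130,66,-4):
    m=(T[...,2]<=z)&(T[...,2]>z-4)&(abs(T[...,0])<45)&(abs(T[...,1])<40); out=[]
    for x in range(-45,45,5):
        k=m&(T[...,0]>=x)&(T[...,0]<x+5)
        out.append(f"{int(np.median(g[k])):3d}/{np.median(T[...,1][k]):4.0f}" if k.sum()>1 else "   .    ")
    print(z,' '.join(out))
E
```

```text
35.60362368218293 [-6.   1.5 22.7] [ 538.6 -257.6   50.5]
130  73/ -12  27/  -7  27/  -8  28/ -13  27/ -12  24/ -12    .        .        .        .        .        .      27/ -12  25/ -12  25/ -13  25/  -8  26/  -7  31/ -12
126    .     100/  -7  81/  -8  30/ -12  26/ -12  24/  -3 206/ -12 109/  -8  69/  -1  70/  -3  74/ -12    .      25/  -3  28/ -12  29/ -12  37/  -8  57/  -7    .    
122    .        .        .      28/ -12  75/ -11  66/  -1 143/  -8 143/  -7  71/  -7  71/  -7 142/  -7 143/  -8  67/  -1  76/ -11    .        .        .        .    
118    .        .        .        .      68/ -11  52/ -12 109/ -28 108/ -28 109/ -28 108/ -28 109/ -28 108/ -28  46/ -12  68/ -11    .        .        .        .    
114    .        .      47/  -7  28/  -7  68/ -11  52/ -12 109/ -28 109/ -28 109/ -28 109/ -28 109/ -28 109/ -28  46/ -12  66/ -11  26/  -7  29/  -7    .        .    
110    .        .      31/  -7  27/  -7  77/ -11  50/ -12 108/ -28  77/ -28  66/ -28  80/ -28  80/ -28 109/ -28  47/ -12  68/ -11  25/  -7  26/  -7    .        .    
106    .        .      47/  -7  33/  -7  78/ -
[... 3555 characters left out ...]
   .        .        .        .        .    
82    .        .        .        .      80/  -3 114/ -11 132/ -17 171/   3    .        .        .        .        .        .        .        .        .        .    
78 219/  -8 219/ -12 143/   1 189/ -27 217/  -5 110/ -13 132/ -14 132/ -20 217/ -34 214/ -34 218/ -34    .     219/ -36    .     218/ -34 219/ -36 218/ -30 215/ -20
74 219/  10 218/   8 218/  -2 218/  -3 216/  -4 114/  -3 156/  22 218/ -32 215/ -32 157/ -29 180/ -32    .     216/ -32 218/ -36 165/ -29 218/ -29 218/ -33 218/ -27
70 219/  35    .     181/ -10    .     148/  -6  91/   5 131/ -14    .     177/  35    .        .        .        .        .     140/ -26    .        .        .
```

```bash
python3 - <<'E'
from h import *
np.set_printoptions(precision=1,suppress=True,linewidth=190)
c=dict(np.load("cg_w.npz")); o=np.array([538.1,-257.1,0]); R=down(-1.8); R[:,2]=[0,0,1]
T=(cloud(c)-o)@R; g=cv2.cvtColor(c["image"],cv2.COLOR_BGR2GRAY)
m=(T[...,2]>97)&(T[...,2]<116)&(abs(T[...,1])<35)
for x in np.r_[np.arange(-29,-12,1.),np.arange(12,29,1.)]:
    k=m&(T[...,0]>=x)&(T[...,0]<x+1); 
    if k.sum()>2: print(x,k.sum(),int(np.median(g[k])),round(float(np.median(T[...,1][k])),1),end=' ; ')
E
```

```text
-29.0 56 28 -7.3 ; -28.0 56 29 -7.4 ; -27.0 51 33 -7.4 ; -25.0 24 57 -11.2 ; -24.0 70 78 -11.4 ; -23.0 74 78 -11.4 ; -22.0 49 71 -11.4 ; -21.0 56 50 -12.7 ; -20.0 69 51 -12.7 ; -19.0 98 50 -12.4 ; -18.0 48 52 -11.8 ; -17.0 31 54 -11.7 ; -16.0 5 98 -11.8 ; -15.0 54 105 -27.8 ; -14.0 50 109 -27.8 ; -13.0 56 109 -27.8 ; 12.0 53 109 -27.8 ; 13.0 61 109 -27.8 ; 14.0 53 109 -27.9 ; 15.0 7 99 -27.7 ; 16.0 26 64 -11.8 ; 17.0 45 47 -11.8 ; 18.0 101 46 -12.1 ; 19.0 71 46 -12.8 ; 20.0 60 40 -12.8 ; 21.0 44 56 -11.5 ; 22.0 72 70 -11.4 ; 23.0 75 69 -11.3 ; 24.0 40 67 -11.4 ; 26.0 30 37 -7.5 ; 27.0 62 25 -7.3 ; 28.0 59 26 -7.2 ;
```

The tab faces sit at -21.3 and +21.2 mm (42.5 mm across), so both catches are fully pinched and symmetric. The gap reading is simply off at this opening. Drawing the cassette up.

```bash
python3 - <<'E'
from h import *
np.set_printoptions(precision=1,suppress=True,linewidth=190)
C=[538.1,-257.1]; st=lambda t:print(t,*(np.round(read_state()[k],1) for k in("time","eef_pos","finger_gap","ft_force")))
Y=down(-1.8)
print(movel([*C,58],Y,30,guard=40)); st("8")
print(movel([*C,130],Y,80,guard=10)); st("80")
print(movel([*C,215],Y,120,guard=10)); wait(.3); st("up")
d=camera("scene"); c=camera("wrist"); np.savez("cu_s.npz",**d); np.savez("cu_w.npz",**c)
o=np.array([538.1,-257.1,0]); R=down(-1.8); R[:,2]=[0,0,1]
for nm,k in (("s",d),("w",c)):
    T=(cloud(k)-o)@R; g=cv2.cvtColor(k["image"],cv2.COLOR_BGR2GRAY); 
    for z in range(300,150,-10):
        m=(T[...,2]<=z)&(T[...,2]>z-10)&(abs(T[...,0])<40)&(abs(T[...,1])<40)&(g>85)
        if m.sum()>5: print(nm,z,m.sum(),"x",np.percentile(T[...,0][m],[2,98]),"y",np.percentile(T[...,1][m],[2,98]))
    m=(abs(T[...,0])<25)&(abs(T[...,1])<36)&(T[...,2]>140)&(T[...,2]<290)&(g>85); print("minz",np.percentile(T[...,2][m],[.5,1,99,99.5]))
E
```

```text
False
8 33.4 [ 538.1 -257.1   57.9] 35.3 [ 0.4 -0.8 -2.4]
False
80 34.5 [ 537.8 -257.   129.5] 35.2 [-1.4  0.5 -2.5]
False
up 35.6 [ 538.  -257.   214.6] 34.9 [ 0.6  0.9 -3.1]
s 290 79 x [-18.5  15.6] y [-28.6  -1.4]
s 280 66 x [-26.1  18.1] y [-29.7  -3. ]
s 270 72 x [-23.4  13. ] y [-29.6  25.9]
s 260 79 x [-24.6  10.4] y [-29.6  25.3]
s 250 71 x [-24.9  13.9] y [-29.7  26.9]
s 240 70 x [-19.  11.] y [-29.   27.9]
s 230 70 x [-16.8  11.1] y [-29.6  27. ]
s 220 82 x [-25.3  15.9] y [-29.   26.5]
s 210 71 x [-23.3  11.4] y [-29.2  26. ]
s 200 82 x [-21.8  13.4] y [-29.2  27.5]
s 190 101 x [-18.4  10.8] y [-29.1  26. ]
s 180 95 x [-17.4  13.3] y [-29.   26.2]
s 170 23 x [-16.7  12. ] y [-28.3  24.9]
minz [167.8 168.4 283.6 284.4]
w 300 11 x [-39.8  35.6] y [-12.   -6.6]
w 290 10584 x [-15.1  14.8] y [-27.4  16.7]
w 280 890 x [-22.   14.8] y [-27.8 -10.9]
w 270 661 x [-23.6  17. ] y [-28.  -10.5]
w 260 502 x [-24.1  22.8] y [-28.   -7.4]
w 250 416 x [-14.6  14.3] y [-28. -27.]
w 240 406 x [-14.5  14.1] y [-27.6 -27. ]
w 230 347 x [-14.7  13.9] y [-27.6 -27. ]
w 220 374 x [-24.5  23.9] y [-27.6  -5.9]
w 210 274 x [-24.1  22.6] y [-27.6 -11.3]
w 200 208 x [-14.7  14.1] y [-27.6 -27.1]
w 190 189 x [-14.4  13.9] y [-27.6 -27.1]
w 180 136 x [-14.8  14.2] y [-27.6 -27.1]
minz [176.7 180.7 285.6 285.7]
```

The cassette came out level (face drift under 0.3°, centred), with its foot at about 170. Carrying it over to the funnel.

```bash
python3 - <<'E'
from h import *
np.set_printoptions(precision=1,suppress=True,linewidth=190)
Y=down(-1.8); F=np.array([574.3,-6.8]); st=lambda t:print(t,*(np.round(read_state()[k],1) for k in("time","eef_pos","finger_gap","ft_force")))
print(movel([*F,215],Y,100,guard=12)); wait(.3); st("over")
print(movel([*F,194],Y,30,guard=5)); wait(.5); st("low")
d=camera("scene"); c=camera("wrist"); t=camera("top"); np.savez("fin_s.npz",**d); np.savez("fin_t.npz",**t); np.savez("fin_w.npz",**c)
ex=np.array(d["cam_to_world"])[:2,0]; W=cloud(d); P=W[np.isfinite(W[...,0])]
for z in range(100,290,6):
    q=P[(P[:,2]>z)&(P[:,2]<=z+6)&(np.hypot(*(P[:,:2]-F).T)<42)]
    if len(q)>5: l=(q[:,:2]-F)@ex; p=np.percentile(l,[2,98]); print(z,len(q),p,p.mean(),end=' | ')
q=P[(np.hypot(*(P[:,:2]-F).T)<40)&(P[:,2]<147)&(P[:,2]>105)]; print("\nfunnel top pct",np.percentile(q[:,2],[50,95,99]))
o=np.array([*F,0]); R=down(-1.8); R[:,2]=[0,0,1]; T=(cloud(c)-o)@R; g=cv2.cvtColor(c["image"],cv2.COLOR_BGR2GRAY)
for z in range(270,145,-12):
    m=(T[...,2]<=z)&(T[...,2]>z-12)&(abs(T[...,0])<16)&(abs(T[...,1])<32)&(g>85)
    if m.sum()>5: print("w",z,m.sum(),np.percentile(T[...,0][m],[2,98]),np.median(T[...,1][m]))
# bystanders: top-view change vs start
a=np.load("top0.npz")["image"]; df=cv2.absdiff(a,t["image"]).max(2)
for n,u,v in (("tina",254,260),("tinb",379,234),("mugs",468,165),("pan",306,165),("jar",168,173),("o1",241,217),("o2",366,297),("o3",315,315),("o4",267,340),("dock",420,285),("flask",320,265)): print(n,df[v-12:v+13,u-12:u+13].mean().round(1),end='; ')
E
```

```text
False
over 38.7 [574.3  -6.9 215. ] 35.0 [-0.6 -0.1 -3.4]
False
low 40.0 [574.3  -6.8 194.1] 35.5 [ 0.8  0.1 -3.1]
100 63 [-16.4  15.4] -0.5346049717095065 | 106 66 [-24.9  23.6] -0.649323859901628 | 112 72 [-30.9  28.4] -1.2744954812221803 | 118 74 [-33.1  28.3] -2.3866410944044354 | 124 82 [-33.   27.1] -2.991171968624119 | 130 84 [-33.  29.] -1.9837073704236392 | 136 17 [-30.1  28.1] -1.0013464581118132 | 142 6 [-5.5 30.4] 12.422720597529928 | 148 69 [-30.8  30.5] -0.16347300740355308 | 154 69 [-30.   28.3] -0.8485156954954203 | 160 69 [-30.7  29.4] -0.6610110272363396 | 166 47 [-28.8  28.1] -0.3827362589721943 | 172 47 [-30.6  29.8] -0.40737531393870974 | 178 56 [-30.4  29.4] -0.5166971995426177 | 184 87 [-29.1  29.4] 0.14424496732585368 | 190 84 [-30.5  27.9] -1.298427446858085 | 196 63 [-30.   28.6] -0.6884107984234245 | 202 73 [-29.6  28.8] -0.3760065302954221 | 208 77 [-29.4  29.6] 0.10739352620795728 | 214 62 [-30.4  30. ] -0.18474312598948295 | 220 54 [-32.3  30.1] -1.0958617489101812 | 226 64 [-31.7  30. ] -0.8662505106291647 | 232 74 [-31.4  28.9] -1.2104420176161153 | 23
[... 313 characters left out ...]
.3] -12.196328988679225 | 286 48 [-26.5  14.5] -5.9642997270248195 | 
funnel top pct [122.9 136.2 139.5]
w 270 10593 [-14.8  14.6] -12.083366797708523
w 258 981 [-14.7  14.4] -27.444441897718043
w 246 586 [-14.8  14.4] -27.463002291560258
w 234 456 [-14.7  14.4] -27.523191841410366
w 222 516 [-14.5  14.2] -27.417307748954705
w 210 410 [-14.5  14.2] -27.445081221160727
w 198 338 [-14.7  14.2] -27.44622868196535
w 186 282 [-14.6  14.1] -27.459889713736935
w 174 235 [-14.5  14.1] -27.470562619183625
w 162 180 [-14.5  14.2] -27.451726517712636
w 150 128 [-15.1  14.9] -29.325518918063636
tina 10.2; tinb 44.2; mugs 9.2; pan 42.7; jar 12.7; o1 10.9; o2 62.0; o3 52.7; o4 11.2; dock 14.0; flask 35.4;
```

```bash
python3 - <<'E'
from h import *
s=read_state(); print(s["time"],s["eef_pos"],abs(s["qvel"]).max(),s["finger_gap"]); print(finish_job())
E
```

```text
40.1917 [574.28923351  -6.75270742 193.99744015] 0.0009766536947135927 35.272669776231744
the job is handed in; nothing more can be done
None
```

I set the funnel in the flask, then pinched and drew the cassette and carried it over. I handed the job in at 40.2 s with the cassette held over the funnel's mouth. No verdict was reported.

**First grasp failed:** the fingers closed above the funnel's rim, pressed on it with about 78 N upward on the tool and tilted it in its stand. A guarded touch on bare table showed the real fingertips about 30 mm behind the reported TCP, so I corrected all later heights. I regrasped the funnel, tilted the tool to bring it upright, and inserted it.

**Last checks:**
- **Funnel:** contact came at the expected seated height, with the rim at about z = 138. The pictures show it upright in the neck, but a rough depth fit gave a rim slope of about 2.5°, which I did not resolve.
- **Cassette catches:** images show 42.5 mm across the pinched tabs, so both were fully in before the pull. The gripper's gap reading said 35.6 mm, which disagrees; I trusted the images. The pull was free, with only the cassette's weight on the tool.
- **Final pose:** the cassette is level to within about 0.3° and its foot is about 11 mm above the rim. It is within about 1–2 mm of the funnel's axis, since the wrist and scene views differ by about 3 mm on the mouth's centre. The arm is still.
- **Other things:** in the last top view, tin_a, the mugs, the jar, two orange flasks and the dock look unchanged. Tin_b, the pan and the other two orange flasks changed too much in that view to confirm, probably because of the arm and its shadow. No move near them tripped a force guard.

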